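# Knock two biscuits out of the press and tip them into the crate

### The arm

A 7-joint arm with a two-finger parallel gripper is mounted at the origin on the work surface. World frame = base frame: x ahead of the robot, y to its left, z up, the work surface at z = 0. Lengths are in m, angles in rad, forces in N, time in s.
With the tool pointing down it reaches from about 0.425 to 0.875 m from the base axis. Payload 4.7 kg.
Tool frame: the origin (TCP) lies midway between the tips of the shut fingers; the grasp point (between the pads) lies 19 mm behind it; z points along the fingers, y is the line along which they close (so a half turn about z gives the same grasp; the last joint's range is limited). The gripper opens to 87 mm and grips with 3 to 60 N. Pads are 19 mm wide; open, the fingers measure 117 mm over their backs; the gripper's body (75 mm by 190 mm) begins 51 mm behind the grasp point.
Start: joints at [-1.206, 0.321, -0.07, 1.45, 0.023, 1.371, -0.057], TCP at [0.223, 0.61, 0.223] pointing down, gripper open.
Joint ranges: [-2.86, 2.86], [-0.3, 2.09], [-1.38, 1.24], [0.06, 2.45], [-1.56, 4.7], [0.09, 2.05], [-2.69, 2.69]. Speed limits (rad/s): [2.57, 2.57, 3.14, 3.14, 3.14, 3.14, 3.14].

### API

Orientations are given as a rotation vector (axis times angle).
In Python, from bench import ctrl, get_image, calibration gives the robot as it stands.
- The arm moves only by the tool apply_moves, never from a script. Its arguments are lists of equal length, an entry for each row: "dp": the shift along the tool's x, y, z in m, a list of three; "twist": the turn, a rotation vector about the tool's x, y, z in rad, a list of three; "fingers": the closure, from 0 (fully open) to 1 (shut). In form: {"dp": [[dx, dy, dz], ...], "twist": [[ax, ay, az], ...], "fingers": [fingers, ...]}. A call has 1 to 10 rows; each row shifts and turns the commanded pose from where the row before left it, along the tool's axes as they then stand; what a row does not reach is not made up. A row lasts 1/10 s, in which the tool goes at most 50 mm and 8.59 degrees, less where a joint would pass 70% of its speed; a pose out of reach is approached as far as the arm can. A call is refused whole if a number of a shift passes 0.05 or a number of a turn 0.15, either way. A call with a gripper value outside its range is refused whole. The fingers move at their own pace and stop on an object; "newtons" is the grip in N (left out, the last holds). Time passes only in rows, so rows that do not move let the fingers close. It gives the time, the measured TCP pose, the force, the opening and the grip force at its end, in the units of the state.
- ctrl.get_state(): the state, without advancing time (a new reading comes with each control period).
- get_image(name): name is "scene" or "top" or "wrist"; returns the picture (480x640x3 uint8, red, green, blue); there is no depth.
- calibration(name): a dict with "fx", "fy", "cx", "cy" (pixels), "k1" (the pictures are not rectified: a ray, as slopes to the right and down, at radius r is drawn at 1 + k1 r^2 times it, then the intrinsics apply), "eye" and "attitude" of the camera in the world; the wrist camera has in their place "hand_eye" (4x4, takes a point from camera to tool coordinates, whose origin is the TCP and whose axes are the flange's). Camera axes: x right, y up, looking along -z (the intrinsics and any distortion apply to the point x, -y, -z); pixel columns grow to the right and rows downward; lengths in m; the calibration is good to about 2 mm. A picture is of the moment at which its call begins: read the wrist's pose just before it. calibration takes no time and is no camera call.
- ctrl.close_job(): hands the job in; it is judged then, once.
The state is a dict: "time": time; "joint_positions": joint angles; "qd": joint speeds; "joint_torque": joint torques, N m; "position": TCP position; "tool_rot": TCP orientation; "ft_force": force on the tool from outside, world axes, zero at the start; "torque": the same for the moment, N m; "grip_width": opening from 0.0 (shut) to 1.0 (fully open); "grip_force": force on a finger pad.
Only numpy, scipy, OpenCV 4.12 (cv2) and the standard library are available. Lean on these libraries where they do the work, as an engineer would, in place of code of your own. Each camera call takes 0.05 s, during which the arm holds its last target. There are 200 camera calls.

### The job

Take the steel shaker that was left on the tipping plate of the biscuit press and stand it upright on a free bit of the counter. Then push the press's lever all the way down so that both biscuits rise out of their moulds, slide both of them, without picking either up, onto the level tipping plate until they lie wholly on it, and only then raise the plate by its handle so that both slide off into the blue crate. Lower the plate flat again, and leave everything else on the counter where it stands.

Things in the scene. Friction and masses are not known exactly. Their poses are not given: they have to be found in the camera images.
- press: Biscuit press bolted to the counter; origin on the counter under the centre of its mould block. In its frame (mm): base plate x -75..75, y -58..186, 8 high; aluminium mould block x -60..60, y -55..55, top (deck) at z 80. The lever is at the block's -y end; at its +y end follow the tipping plate and then the crate.
- deck (a point): Centre of the mould block's top face, axes as the press. Two open cavities side by side, 48 (x) by 76 (y) mm, 30 deep, centred at x -27 and +27, y 0 from here, each with a lifting floor. Guide fences 4 thick at x -58 and +58 stand 14 above the deck along the whole block; the deck is open at both y ends.
- lever (a joint): Ejector lever, rad: 0 = up (start), 0.6 = fully down. The lever (105-110 mm long) turns about the press's x axis through press point (0, -66, 50) mm and stays where it is left. It lifts both cavity floors 55 mm per rad: fully down, they stand 3 mm above the deck (z 83).
- lever_grip (a point): Centre of the lever's black cross grip (18 mm diameter, 50 mm long along the press's x), 110 mm from the pivot; at the start at press (0, -157, 112) mm, fully down at (0, -176, 50). Push it down from above; takes about 5 N.
- plate (a joint): Tipping plate, rad: 0 = level, up to 1.2 = tipped towards the crate. Hinge along the press's x axis through press point (0, 187, 70) mm, at the plate's crate end. Falls back level if let go.
- plate_mid (a point): Point on the top face of the steel tipping plate, moves with it; its axes are the press's axes while level, z up from the plate. The face is at press z 78 (2 below the deck), 116 wide between side fences (at x -60 and +60, 16 high), and reaches from y -65 (at the mould block) to y +91 (lip, over the crate) from this point.
- plate_handle (a point): Middle of the free length of the plate's handle, a round dark rod 12 mm diameter sticking out 68 mm along the press's -x from the plate's side, with a black ball at its end (18 mm; 31 mm beyond this point). The free rod reaches 36 mm from this point towards the plate. At the start at press (-98, 75, 80) mm: 112 mm from the hinge in y and 10 above it.
- biscuit_a: Hard brown biscuit block 44 x 72 x 24 mm (x, y, z), about 80 g, a cross in relief on top. Origin at the centre of its underside. Starts in the press's -x cavity, top 6 mm below the deck.
- biscuit_b: The same kind of biscuit in the press's +x cavity.
- shaker: Steel shaker 44 mm diameter up to 58 mm high, then a 48 mm collar up to 70 mm, domed top at 82 mm; about 150 g. Origin at the centre of its underside. Starts upright on the tipping plate.
- crate: Low ribbed blue crate, fixed, 220 x 200 mm (x, y) outside, 52 high, walls and floor 5 thick. Origin at the centre of its underside, on the counter.
- shaker2: Bystander, leave it where it is. Origin at the centre of its underside: a second steel shaker, same as shaker, standing on the counter.
- can: Bystander, leave it where it is. Origin at the centre of its underside: aluminium can with a paper band, 56 mm diameter, 75 mm tall.
- saltpot: Bystander, leave it where it is. Origin at the centre of its underside: white ceramic pot with a lid, 54 mm diameter, 70 mm tall.
- vinegar: Bystander, leave it where it is. Origin at the centre of its underside: amber bottle, 54 mm diameter, 150 mm tall.
- mug: Bystander, leave it where it is. Origin at the centre of its underside: steel mug, 72 mm diameter, 80 mm tall, handle on its +y side.
- bowl: Bystander, leave it where it is. Origin at the centre of its underside: white bowl, 110 mm diameter, 45 mm tall.
- spatula: Bystander, leave it where it is. Spatula 240 mm long lying on the counter along its own x, no more than 80 mm wide; origin at the middle of its length.
There are look-alikes about, which are no part of the job. Leave any white look-alike of the biscuit_b alone.

How it is judged:
On the way, in this order (a step that is already met when the one before it is completed fails the run):
1. the shaker from the plate stands upright on the counter (height (world z) of shaker below 0.006 m and angle between shaker's own z axis and vertical below 0.15 rad and horizontal distance between shaker and crate above 0.125 m and linear speed of shaker below 0.03 m/s), for 0.2 s.
2. both biscuits lie on the level tipping plate (x of biscuit_a in the frame of plate_mid between -0.062 and 0.062 m and y of biscuit_a in the frame of plate_mid between -0.04 and 0.065 m and z of biscuit_a in the frame of plate_mid between -0.006 and 0.02 m and x of biscuit_b in the frame of plate_mid between -0.062 and 0.062 m and y of biscuit_b in the frame of plate_mid between -0.04 and 0.065 m and z of biscuit_b in the frame of plate_mid between -0.006 and 0.02 m and value of joint plate below 0.08 rad), for 0.2 s.
3. the plate is being tipped with both biscuits on it (x of biscuit_a in the frame of plate_mid between -0.062 and 0.062 m and y of biscuit_a in the frame of plate_mid between -0.04 and 0.065 m and z of biscuit_a in the frame of plate_mid between -0.006 and 0.02 m and x of biscuit_b in the frame of plate_mid between -0.062 and 0.062 m and y of biscuit_b in the frame of plate_mid between -0.04 and 0.065 m and z of biscuit_b in the frame of plate_mid between -0.006 and 0.02 m and value of joint plate above 0.2 rad), for 0.02 s.
4. both biscuits have slid into the crate (x of biscuit_a in the frame of crate between -0.11 and 0.11 m and y of biscuit_a in the frame of crate between -0.1 and 0.1 m and z of biscuit_a in the frame of crate between -0.005 and 0.05 m and linear speed of each of biscuit_a, biscuit_b below 0.03 m/s and x of biscuit_b in the frame of crate between -0.11 and 0.11 m and y of biscuit_b in the frame of crate between -0.1 and 0.1 m and z of biscuit_b in the frame of crate between -0.005 and 0.05 m), for 0.2 s.
At the end, for the whole second after the job is handed in: Both biscuits lie at rest inside the blue crate; the shaker that stood on the plate stands upright on the counter (within 0.15 rad of vertical, outside the crate), the tipping plate is down (within 0.08 rad of level) and the lever is down (above 0.5 rad) (all of step 1 and all of step 4 and value of joint plate below 0.08 rad and value of joint lever above 0.5 rad); the robot touches nothing.
It fails at once if a bystander on the counter is moved by more than 30 mm (distance of any of shaker2, can, saltpot, vinegar, mug, bowl, spatula from where it was at the start of the episode above 0.03 m).
It fails at once if a biscuit is picked up instead of slid (more than about 50 mm above the deck while the plate is down) ((height (world z) of biscuit_a above 0.13 m and value of joint plate below 0.3 rad) or (height (world z) of biscuit_b above 0.13 m and value of joint plate below 0.3 rad)).
It also fails if it takes over 72 s, if anything falls off the work surface, if the arm or the gripper's body presses on something with over 40 N, if the wrist force passes 120 N, or if a joint passes its speed limit or range.

## Working session

There is one attempt and no reset: what is moved stays moved. The work goes in short steps, Python scripts to look and compute and a tool call to move; the robot and the scene stay as the last step left them, time stands still between calls to the robot, and variables do not carry over. Pictures are saved under pics/ and viewed, at most 10 in all, crops included, and the job is handed in when it is done.

Besides the shell and the picture viewer there is one more tool, called after "Call:" as name(argument=value, ...) on one line, values as JSON. apply_moves: Moves the arm, as the interface text tells. Its arguments: {"type":"object","properties":{"dp":{"type":"array"},"twist":{"type":"array"},"fingers":{"type":"array"},"newtons":{"type":"number"}},"required":["dp","twist","fingers"]}

```bash
mkdir -p pics; ls; python3 - <<'E'
from bench import ctrl,get_image,calibration
import cv2,numpy as np
s=ctrl.get_state(); print({k:np.round(v,4).tolist() for k,v in s.items()})
for n in ["scene","top"]:
    im=get_image(n); cv2.imwrite(f"pics/{n}0.png",im[:,:,::-1]); print(n,calibration(n))
print(calibration("wrist"))
E
```

```text
pics
{'time': 0.0, 'joint_positions': [-1.2059, 0.3218, -0.0701, 1.4517, 0.0226, 1.3708, -0.0569], 'qd': [-0.0004, -0.0007, -0.0004, -0.0006, -0.0002, 0.0016, 0.0003], 'joint_torque': [-0.0004, -49.1293, -0.4038, -31.2531, -0.0637, 0.044, 0.0002], 'position': [0.2232, 0.6099, 0.2215], 'tool_rot': [-0.5481, -3.0932, 0.003], 'ft_force': [-0.0731, -0.5578, -0.0603], 'torque': [-0.0551, 0.0479, -0.0249], 'grip_force': 0.0, 'grip_width': 1.0038}
scene {'fx': 517.5470795019853, 'fy': 517.5470795019853, 'cx': 330.8365985904465, 'cy': 230.04665438852703, 'k1': -0.04862286601902488, 'eye': array([ 1.20785531, -0.15824221,  1.17317971]), 'attitude': array([0.48039284, 0.4113796 , 1.38932914])}
top {'fx': 592.0467164429174, 'fy': 592.0467164429174, 'cx': 328.8146636908285, 'cy': 237.64298131225073, 'k1': -0.1282626295481974, 'eye': array([ 0.26791959, -0.06060588,  1.42557505]), 'attitude': array([ 0.15431849, -0.13707778, -1.5893506 ])}
{'fx': 410.3573156345914, 'fy': 410.3573156345914, 'cx': 320.2212985861984, 'cy': 240.53549943496816, 'k1': -0.06441525527710885, 'hand_eye': array([[ 4.73600811e-04,  9.70432883e-01,  2.41370661e-01,
         6.54522025e-02],
       [ 9.99999746e-01, -3.31226384e-04, -6.30431701e-04,
         1.80095470e-04],
       [-5.31843322e-04,  2.41370898e-01, -9.70432793e-01,
        -1.62735701e-01],
       [ 0.00000000e+00,  0.00000000e+00,  0.00000000e+00,
         1.00000000e+00]])}
```

View pics/scene0.png

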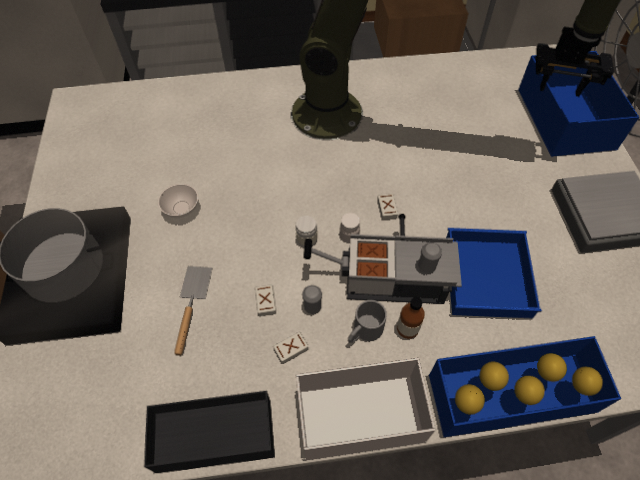

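View pics/top0.png

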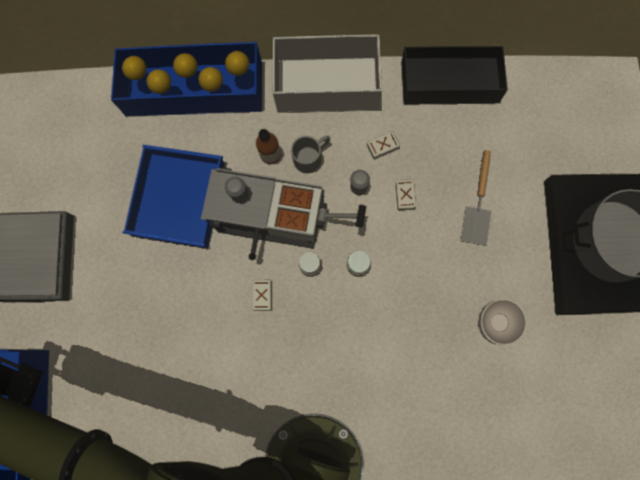

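The scene view has the press near (400,268), with the lever grip at (308,249), the handle at (402,225), the shaker on the plate at (430,257) and the crate at (490,272). The top view has the biscuits at (296,195) and (293,219), the shaker on the plate at (235,186), the lever grip at (361,216), the handle ball at (252,256) and the crate at (175,196). The look-alikes are white tiles at (383,145), (405,194) and (262,295) in top. A second shaker stands at (359,181).

```bash
cat > h.py <<'E'
import numpy as np,cv2
from scipy.spatial.transform import Rotation as R
from bench import ctrl,get_image,calibration
def cam(n,s=None):
    c=calibration(n)
    if n=="wrist":
        T=np.eye(4);T[:3,:3]=R.from_rotvec(s["tool_rot"]).as_matrix();T[:3,3]=s["position"]
        T=T@c["hand_eye"];return c,T[:3,:3],T[:3,3]
    return c,R.from_rotvec(c["attitude"]).as_matrix(),np.array(c["eye"])
def proj(C,P):
    c,M,e=C;q=(np.atleast_2d(P)-e)@M
    x=q[:,0]/-q[:,2];y=-q[:,1]/-q[:,2];f=1+c["k1"]*(x*x+y*y)
    return np.c_[c["cx"]+c["fx"]*x*f,c["cy"]+c["fy"]*y*f]
def plane(C,uv,z):
    c,M,e=C;uv=np.atleast_2d(np.array(uv,float))
    K=np.array([[c["fx"],0,c["cx"]],[0,c["fy"],c["cy"]],[0,0,1]])
    n=cv2.undistortPoints(uv[:,None],K,np.array([c["k1"],0,0,0,0.]))[:,0]
    # model: drawn = ray*(1+k1 r^2), same as opencv
    d=np.c_[n[:,0],-n[:,1],-np.ones(len(n))]@M.T
    return e+d*((z-e[2])/d[:,2])[:,None]
E
python3 - <<'E'
from h import *
for n in ["scene","top"]:
    C=cam(n);print(n,"base at",proj(C,[0,0,0]))
    im=cv2.imread(f"pics/{n}0.png");hsv=cv2.cvtColor(im,cv2.COLOR_BGR2HSV)
    m=cv2.inRange(hsv,(3,110,60),(16,255,255))
    k,l,st,ce=cv2.connectedComponentsWithStats(m)
    for i in range(1,k):
        if st[i,4]>60: print("brown",ce[i].round(1),st[i],plane(C,ce[i],.074).round(4))
    m=cv2.inRange(hsv,(105,120,40),(130,255,255))
    k,l,st,ce=cv2.connectedComponentsWithStats(m)
    for i in range(1,k):
        if st[i,4]>800: print("blue",ce[i].round(1),st[i])
C=cam("top")
for nm,uv,z in [("grip",(361,216),.112),("ball",(252,256),.08),("shtop",(235,186),.075),("sh2",(359,181),.075),("tile",(262,295),.02)]: print(nm,plane(C,uv,z).round(4))
C=cam("scene")
for nm,uv,z in [("grip",(308,249),.112),("balltop",(402,217),.08),("shtop",(431,252),.075),("sh2",(313,293),.075)]: print(nm,plane(C,uv,z).round(4))
im=cv2.imread("pics/top0.png")[110:310,110:410];cv2.imwrite("pics/topc.png",cv2.resize(im,None,fx=2.6,fy=2.6,interpolation=cv2.INTER_CUBIC))
E
```

```text
scene base at [[325.7082176  112.82527097]]
brown [392.6   8.8] [383   0  22  19 255] [[-0.415   0.2978  0.074 ]]
brown [435.6   7.4] [406   0  57  18 604] [[-0.4052  0.4543  0.074 ]]
brown [372.  249.9] [358 243  29  15 409] [[0.5661 0.0399 0.074 ]]
brown [371.7 268.9] [357 262  30  15 406] [[0.619  0.0294 0.074 ]]
brown [412.1 314.7] [401 303  23  21 293] [[0.7502 0.0998 0.074 ]]
brown [183.2 331. ] [175 307  17  48 364] [[ 0.7189 -0.4218  0.074 ]]
blue [585.  119.9] [ 545   73   94   83 3840]
blue [492.1 274.1] [ 448  228   93   90 6181]
blue [517.4 387.6] [ 429  336  192  101 8175]
top base at [[313.35973978 463.7185237 ]]
brown [266.6 144.2] [256 133  21  20 223] [[0.7536 0.0961 0.074 ]]
brown [483.5 172.9] [478 151  12  45 247] [[ 0.6691 -0.4216  0.074 ]]
brown [295.8 197. ] [280 187  32  21 527] [[0.6202 0.027  0.074 ]]
brown [291.8 219.5] [276 209  32  22 530] [[0.5663 0.0371 0.074 ]]
blue [192.4  79. ] [ 112   42  146   59 3102]
blue [172.8 196. ] [ 123  145   99  102 6473]
grip [[ 0.5621 -0.1232  0.112 ]]
ball [[0.4811 0.1296 0.08  ]]
shtop [[0.651  0.1713 0.075 ]]
sh2 [[ 0.6553 -0.1231  0.075 ]]
tile [[0.396  0.1141 0.02  ]]
grip [[ 0.5649 -0.1184  0.112 ]]
balltop [[0.4829 0.1334 0.08  ]]
shtop [[0.5927 0.1836 0.075 ]]
sh2 [[ 0.6643 -0.1193  0.075 ]]
```

View pics/topc.png

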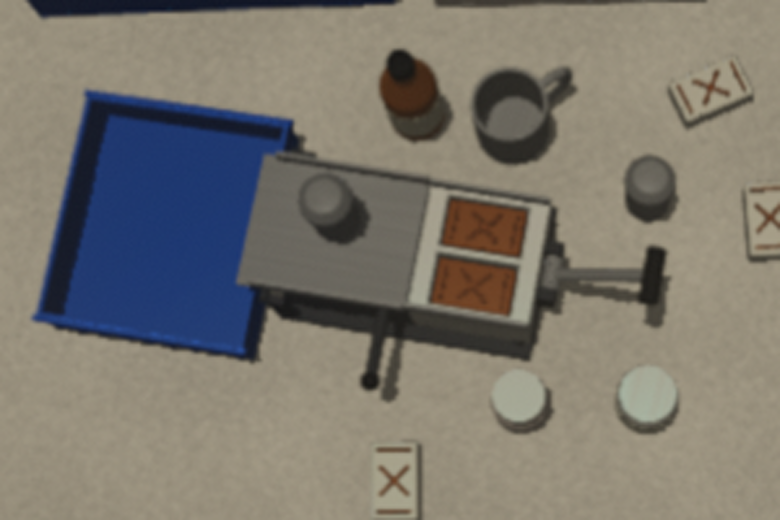

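The crop matches the expected layout. In top-view pixels, the shaker dome on the plate is at about (235,187) and the look-alike shaker2 on the counter at (359,181). The one on the steel plate is the one meant. The brown biscuits in the cavities are the real ones, and the white tiles are not.

```bash
cat >> h.py <<'E'
def fitpress():
    src=np.array([[.027,0],[-.027,0],[0,-.157],[-.129,.075]])
    dst=np.array([[.6197,.0282],[.5662,.0385],[.5635,-.1208],[.482,.1315]])
    s0=src-src.mean(0);d0=dst-dst.mean(0)
    yaw=np.arctan2((s0[:,0]*d0[:,1]-s0[:,1]*d0[:,0]).sum(),(s0*d0).sum())
    c,s=np.cos(yaw),np.sin(yaw);Rm=np.array([[c,-s],[s,c]]);t=dst.mean(0)-Rm@src.mean(0)
    return yaw,Rm,t,(src@Rm.T+t-dst)
def P(x,y): _,Rm,t,_=fitpress();return Rm@[x,y]+t
def err(target,yawy=None):
    """remaining motion in tool axes to world target, turn about tool z to point tool y along press y"""
    s=ctrl.get_state();M=R.from_rotvec(s["tool_rot"]).as_matrix();yaw=fitpress()[0]
    G=np.c_[[-np.cos(yaw),-np.sin(yaw),0],[-np.sin(yaw),np.cos(yaw),0],[0,0,-1]]
    rv=R.from_matrix(M.T@G).as_rotvec()
    return (M.T@(np.array(target)-s["position"])).round(4),rv.round(4)
E
python3 - <<'E'
from h import *
yaw,Rm,t,r=fitpress();print("yaw",yaw,"t",t,"res",r.round(4).tolist())
def inp(p):return (Rm.T@(p[:2]-t)).round(4)
T=cam("top");S=cam("scene")
for z in(.142,.15):
    a=plane(T,(235.3,187.5),z)[0];b=plane(S,(430.5,251),z)[0];print(z,a.round(4),b.round(4),inp(a),inp(b))
im=cv2.imread("pics/top0.png");hsv=cv2.cvtColor(im,cv2.COLOR_BGR2HSV)
m=cv2.inRange(hsv,(105,120,40),(130,255,255));m[:,230:]=0;m[:130]=0;m[300:]=0
c=max(cv2.findContours(m,0,2)[0],key=cv2.contourArea);bx=cv2.boxPoints(cv2.minAreaRect(c));w=plane(T,bx,.052);print(w.round(3),[inp(q) for q in w])
for p in [(.42,.25),(.43,.28),(.45,.27)]: print(p,proj(T,[*p,0]).round(0),proj(S,[*p,0]).round(0))
p=a;print(err([a[0],a[1],.25]))
E
```

```text
yaw -0.19371840924240613 t [0.59344321 0.03325813] res [[0.0002, -0.0001], [0.0007, -0.0], [-0.0003, -0.0], [-0.0007, 0.0002]]
0.142 [0.6285 0.1591 0.142 ] [0.6274 0.1622 0.142 ] [0.0102 0.1302] [0.0085 0.1331]
0.15 [0.6262 0.1577 0.15  ] [0.6319 0.1597 0.15  ] [0.0082 0.1285] [0.0134 0.1315]
[[0.548 0.449 0.052]
 [0.78  0.419 0.052]
 [0.734 0.208 0.052]
 [0.507 0.244 0.052]] [array([-0.1246,  0.3988]), array([0.1086, 0.4141]), array([0.104 , 0.1987]), array([-0.1251,  0.1901])]
(0.42, 0.25) [[207. 287.]] [[435. 210.]]
(0.43, 0.28) [[195. 283.]] [[446. 212.]]
(0.45, 0.27) [[200. 275.]] [[444. 218.]]
(array([-0.5338, -0.2863, -0.0279]), array([-0.0017, -0.    , -0.157 ]))
```

Call:
apply_moves(dp=[[0,0,0],[0,0,0],[-0.037,-0.028,0],[-0.037,-0.028,0],[-0.037,-0.028,0],[-0.037,-0.028,0],[-0.037,-0.028,0],[-0.037,-0.028,0],[-0.037,-0.028,0],[-0.037,-0.028,0]], twist=[[0,0,-0.08],[0,0,-0.077],[0,0,0],[0,0,0],[0,0,0],[0,0,0],[0,0,0],[0,0,0],[0,0,0],[0,0,0]], fingers=[0,0,0,0,0,0,0,0,0,0])

```text
time: 1.1
position: [0.4715, 0.3319, 0.2223]
tool_rot: [-0.304, -3.127, 0.0]
ft_force: [1.1, 0.6, 0.1]
grip_width: 1.0
grip_force: 0.0
```

Call:
apply_moves(dp=[[-0.037,-0.028,0],[-0.037,-0.028,0],[-0.037,-0.028,0],[-0.037,-0.028,0],[-0.02,-0.015,0],[0,0,0],[0,0,0]], twist=[[0,0,0],[0,0,0],[0,0,0],[0,0,0],[0,0,0],[0,0,0],[0,0,0]], fingers=[0,0,0,0,0,0,0])

```text
time: 1.8
position: [0.6108, 0.1766, 0.2219]
tool_rot: [-0.305, -3.125, -0.0]
ft_force: [0.1, 0.4, 0.2]
grip_width: 0.999
grip_force: 0.0
```

```bash
python3 - <<'E'
from h import *
s=ctrl.get_state();print(s["time"],s["position"],s["ft_force"]);print(err([.628,.160,.097]))
im=get_image("wrist");cv2.imwrite("pics/w1.png",im[:,:,::-1])
C=cam("wrist",s);print(proj(C,[.628,.160,.148]),proj(C,[.628,.160,.16]))
E
```

```text
1.8 [0.6107741  0.17655227 0.22186047] [0.0647726  0.37829431 0.22692746]
(array([-0.0203, -0.0129,  0.1248]), array([-0.0001, -0.0015, -0.0011]))
[[298.54094035 283.10735946]] [[297.49677507 290.12181998]]
```

View pics/w1.png

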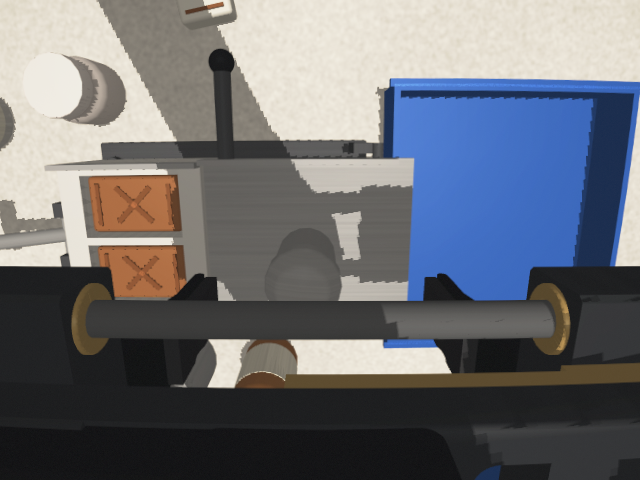

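The wrist view shows the shaker dome on the plate at about (303,277), between the finger tips. That is a 3 mm shift from the first estimate. Biscuits at (134,205) and (141,272), handle ball at (221,62).

Call:
apply_moves(dp=[[-0.0175,-0.01,0],[0,0,0.03],[0,0,0.03],[0,0,0.03],[0,0,0.02],[0,0,0.014],[0,0,0],[0,0,0],[0,0,0],[0,0,0]], twist=[[0,0,0],[0,0,0],[0,0,0],[0,0,0],[0,0,0],[0,0,0],[0,0,0],[0,0,0],[0,0,0],[0,0,0]], fingers=[0,0,0,0,0,0,0,0.6,0.6,0.6], newtons=15)

```text
time: 2.85
position: [0.6273, 0.1638, 0.1001]
tool_rot: [0.304, 3.125, 0.002]
ft_force: [0.6, 0.2, 0.3]
grip_width: 0.812
grip_force: 0.0
```

Call:
apply_moves(dp=[[0,0,0],[0,0,0],[0,0,0],[0,0,0],[0,0,-0.01],[0,0,-0.02],[0,0,-0.03],[0,0,-0.03],[0,0,-0.03],[0,0,0]], twist=[[0,0,0],[0,0,0],[0,0,0],[0,0,0],[0,0,0],[0,0,0],[0,0,0],[0,0,0],[0,0,0],[0,0,0]], fingers=[0.8,0.8,0.8,0.8,0.8,0.8,0.8,0.8,0.8,0.8])

```text
time: 3.85
position: [0.629, 0.164, 0.2244]
tool_rot: [0.303, 3.119, 0.006]
ft_force: [0.7, 0.4, -0.7]
grip_width: 0.533
grip_force: 15.0
```

```bash
python3 - <<'E'
from h import *
s=ctrl.get_state();print(s["time"],s["position"],s["ft_force"],s["grip_width"],s["grip_force"]);print(err([.425,.265,.02]))
E
```

```text
3.85 [0.62896196 0.16404249 0.22442033] [ 0.68039488  0.3938876  -0.71814163] 0.5328666527793083 14.99991255623172
(array([0.2212, 0.0588, 0.203 ]), array([ 0.0046,  0.0079, -0.0001]))
```

Call:
apply_moves(dp=[[0.037,0.01,0],[0.037,0.01,0],[0.037,0.01,0],[0.037,0.01,0],[0.037,0.01,0],[0.036,0.009,0],[0,0,0.03],[0,0,0.04],[0,0,0.04],[0,0,0.03]], twist=[[0,0,0],[0,0,0],[0,0,0],[0,0,0],[0,0,0],[0,0,0],[0,0,0],[0,0,0],[0,0,0],[0,0,0]], fingers=[0.8,0.8,0.8,0.8,0.8,0.8,0.8,0.8,0.8,0.8])

```text
time: 4.85
position: [0.4193, 0.263, 0.0759]
tool_rot: [-0.303, -3.125, 0.003]
ft_force: [-0.3, 0.1, -1.7]
grip_width: 0.541
grip_force: 15.0
```

Call:
apply_moves(dp=[[0,0,0.03],[0,0,0.02],[0,0,0.006],[0,0,0],[0,0,0],[0,0,0]], twist=[[0,0,0],[0,0,0],[0,0,0],[0,0,0],[0,0,0],[0,0,0]], fingers=[0.8,0.8,0.8,0.8,0.8,0.8])

```text
time: 5.45
position: [0.4213, 0.2643, 0.0232]
tool_rot: [0.304, 3.126, 0.002]
ft_force: [0.2, 1.1, -1.0]
grip_width: 0.544
grip_force: 15.0
```

Call:
apply_moves(dp=[[0,0,0.001],[0,0,0.001],[0,0,0.0005],[0,0,0],[0,0,0]], twist=[[0,0,0],[0,0,0],[0,0,0],[0,0,0],[0,0,0]], fingers=[0.8,0.8,0.8,0.8,0.8])

```text
time: 5.95
position: [0.4211, 0.264, 0.0205]
tool_rot: [0.304, 3.126, 0.001]
ft_force: [-1.0, -0.9, 2.6]
grip_width: 0.541
grip_force: 15.0
```

Call:
apply_moves(dp=[[0,0,0],[0,0,0],[0,0,0],[0,0,0],[0,0,0],[0,0,-0.02],[0,0,-0.04],[0,0,-0.04],[0,0,-0.04],[0,0,-0.04]], twist=[[0,0,0],[0,0,0],[0,0,0],[0,0,0],[0,0,0],[0,0,0],[0,0,0],[0,0,0],[0,0,0],[0,0,0]], fingers=[0.3,0.2,0.1,0.1,0.1,0.1,0.1,0.1,0.1,0.1])

```text
time: 6.95
position: [0.4207, 0.2637, 0.2018]
tool_rot: [0.304, 3.127, 0.0]
ft_force: [0.5, 0.8, -0.5]
grip_width: 0.897
grip_force: 0.0
```

```bash
python3 - <<'E'
from h import *
s=ctrl.get_state();print(s["time"],s["position"],s["ft_force"],s["grip_width"])
im=get_image("scene");cv2.imwrite("pics/s2.png",cv2.resize(im[150:350,260:560,::-1],None,fx=2.5,fy=2.5))
C=cam("scene");print(proj(C,[[.421,.264,0],[.421,.264,.08]]))
g=P(0,-.157);print("grip",g,err([g[0],g[1],.2]))
E
```

```text
6.95 [0.42066682 0.26373877 0.20175422] [ 0.54212572  0.82746752 -0.45588568] 0.8969006882012923
[[439.55879675 210.05448632]
 [444.93676725 192.60651308]]
grip [ 0.56321928 -0.12080521] (array([-0.2112, -0.3527,  0.0075]), array([ 0.0088,  0.0075, -0.0002]))
```

View pics/s2.png

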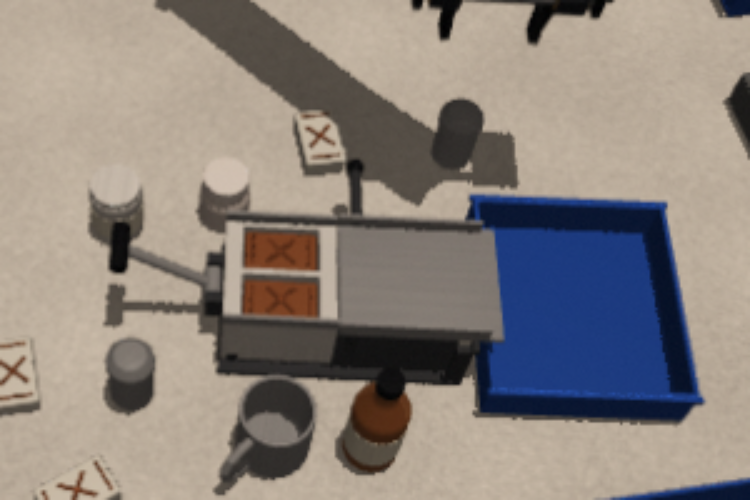

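The shaker stands upright on free counter, near crop (456,135) and clear of the crate. The plate is empty. Next is the lever grip, at crop (120,247).

Call:
apply_moves(dp=[[-0.0235,-0.0392,0],[-0.0235,-0.0392,0],[-0.0235,-0.0392,0],[-0.0235,-0.0392,0],[-0.0235,-0.0392,0],[-0.0235,-0.0392,0],[-0.0235,-0.0392,0],[-0.0235,-0.0392,0],[-0.0235,-0.0392,0],[0,0,0]], twist=[[0,0,0],[0,0,0],[0,0,0],[0,0,0],[0,0,0],[0,0,0],[0,0,0],[0,0,0],[0,0,0],[0,0,0]], fingers=[1,1,1,1,1,1,1,1,1,1])

```text
time: 8.0
position: [0.5606, -0.1313, 0.2]
tool_rot: [0.32, 3.124, -0.008]
ft_force: [-0.3, -0.7, -0.4]
grip_width: 0.077
grip_force: 0.0
```

Call:
apply_moves(dp=[[0,0,0.03],[0,0,0.03],[0,0,0],[0,0,0]], twist=[[0,0,0],[0,0,0],[0,0,0],[0,0,0]], fingers=[1,1,1,1])

```text
time: 8.4
position: [0.5603, -0.1226, 0.1401]
tool_rot: [-0.303, -3.126, 0.0]
ft_force: [0.2, 0.4, 1.0]
grip_width: 0.005
grip_force: 0.0
```

```bash
python3 - <<'E'
from h import *
s=ctrl.get_state();print(s["time"],s["position"],s["ft_force"],s["grip_width"])
g=P(0,-.157);print("grip",g,err([g[0],g[1],.121]))
E
```

```text
8.4 [ 0.56025376 -0.1226391   0.14007505] [0.21320902 0.38157942 0.98765449] 0.004667201865079011
grip [ 0.56321928 -0.12080521] (array([-0.0026,  0.0024,  0.0191]), array([-0.0002, -0.0009,  0.0003]))
```

Call:
apply_moves(dp=[[-0.0025,0.002,0.015],[0,-0.002,0.009],[0,-0.003,0.009],[0,-0.004,0.009],[0,-0.003,0.009],[0,-0.003,0.009],[0,-0.002,0.009],[0,-0.001,0.009],[0,0,0.004],[0,0,0]], twist=[[0,0,0],[0,0,0],[0,0,0],[0,0,0],[0,0,0],[0,0,0],[0,0,0],[0,0,0],[0,0,0],[0,0,0]], fingers=[1,1,1,1,1,1,1,1,1,1])

```text
time: 9.4
position: [0.5608, -0.1413, 0.0593]
tool_rot: [0.305, 3.124, -0.003]
ft_force: [-0.5, -3.0, 6.1]
grip_width: 0.005
grip_force: 2.6
```

Call:
apply_moves(dp=[[0,0,0.001],[0,0,0.001],[0,0,0],[0,0,0]], twist=[[0,0,0],[0,0,0],[0,0,0],[0,0,0]], fingers=[1,1,1,1])

```text
time: 9.8
position: [0.5609, -0.1413, 0.059]
tool_rot: [0.305, 3.124, -0.002]
ft_force: [-5.2, -3.6, 15.7]
grip_width: 0.007
grip_force: 8.0
```

The lever is at its stop: force has risen to 16 N with no more travel. Now I retract and turn the gripper so the two fingers straddle x = ±27.

Call:
apply_moves(dp=[[0,0,-0.01],[0,0,-0.03],[0,0,-0.04],[0,0,-0.04],[0,0,-0.02],[0,0,0],[0,0,0],[0,0,0],[0,0,0],[0,0,0]], twist=[[0,0,0],[0,0,0],[0,0,0],[0,0,0],[0,0,0.14],[0,0,0.14],[0,0,0.14],[0,0,0.14],[0,0,0.14],[0,0,0.14]], fingers=[1,1,1,1,0.54,0.54,0.54,0.54,0.54,0.54])

```text
time: 10.8
position: [0.5599, -0.1381, 0.1959]
tool_rot: [-1.559, -2.727, -0.001]
ft_force: [-0.4, 0.9, 0.6]
grip_width: 0.429
grip_force: 0.0
```

Call:
apply_moves(dp=[[0,0,0],[0,0,0],[0,0,0],[0,0,0],[0,0,0],[0,0,0]], twist=[[0,0,0.14],[0,0,0.14],[0,0,0.14],[0,0,0.14],[0,0,0.14],[0,0,0.031]], fingers=[0.54,0.54,0.54,0.54,0.54,0.54])

```text
time: 11.4
position: [0.5599, -0.1381, 0.1959]
tool_rot: [-2.428, -1.992, -0.001]
ft_force: [1.0, -0.2, -0.1]
grip_width: 0.458
grip_force: 0.0
```

```bash
python3 - <<'E'
from h import *
s=ctrl.get_state();print(s["time"],s["position"],s["ft_force"],s["grip_width"],s["joint_positions"])
g=P(0,-.058);print(err([g[0],g[1],.087]))
im=get_image("wrist");cv2.imwrite("pics/w3.png",im[:,:,::-1])
E
```

```text
11.4 [ 0.55987521 -0.13811085  0.19590594] [ 1.01804799 -0.23451186 -0.11197572] 0.4584300610168673 [-0.43912571  0.2119828   0.7307335   1.6987053  -0.14766144  1.28745054
  0.12549331]
(array([ 0.1165, -0.0003,  0.109 ]), array([ 3.0000e-04, -1.0000e-03, -1.5736e+00]))
```

View pics/w3.png

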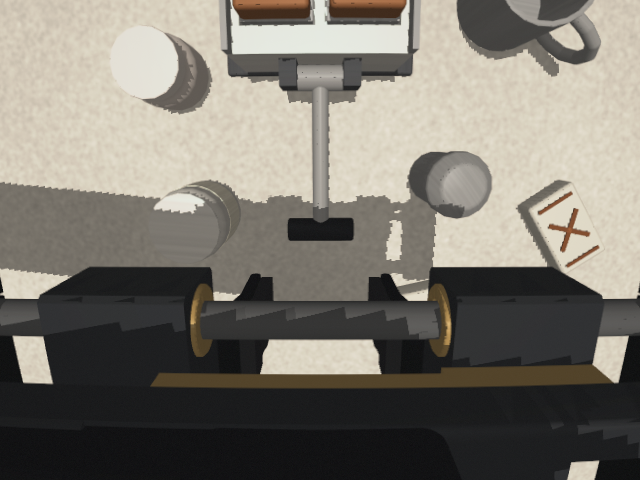

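The wrist view shows the lever down and both biscuits risen above the deck at (271,8) and (367,8). The press axis is centred at column 320, between the fingers.

Call:
apply_moves(dp=[[0.04,0,0],[0.04,0,0],[0.034,0,0],[0,0,0.03],[0,0,0.04],[0,0,0.03],[0,0,0.008],[0,0,0],[0,0,0]], twist=[[0,0,0],[0,0,0],[0,0,0],[0,0,0],[0,0,0],[0,0,0],[0,0,0],[0,0,0],[0,0,0]], fingers=[0.54,0.54,0.54,0.54,0.54,0.54,0.54,0.54,0.54])

```text
time: 12.35
position: [0.583, -0.0273, 0.0896]
tool_rot: [2.425, 1.995, 0.003]
ft_force: [-0.1, -0.8, 0.9]
grip_width: 0.461
grip_force: 0.0
```

```bash
python3 - <<'E'
from h import *
s=ctrl.get_state();print(s["time"],s["position"],s["ft_force"],s["grip_width"])
g=P(0,-.058);print(err([g[0],g[1],.087]))
E
```

```text
12.35 [ 0.58299212 -0.02729903  0.08961743] [-0.13479793 -0.83130832  0.89310941] 0.4608710642984486
(array([ 0.0034, -0.0014,  0.0026]), array([ 2.4000e-03,  1.1000e-03, -1.5708e+00]))
```

Call:
apply_moves(dp=[[0.01,0,0.001],[0.01,0,0],[0.01,0,0],[0.01,0,0],[0.01,0,0],[0.01,0,0],[0.01,0,0],[0.01,0,0],[0.01,0,0],[0,0,0]], twist=[[0,0,0],[0,0,0],[0,0,0],[0,0,0],[0,0,0],[0,0,0],[0,0,0],[0,0,0],[0,0,0],[0,0,0]], fingers=[0.54,0.54,0.54,0.54,0.54,0.54,0.54,0.54,0.54,0.54])

```text
time: 13.35
position: [0.5993, 0.0637, 0.0868]
tool_rot: [-2.422, -1.999, -0.001]
ft_force: [-0.1, 0.8, -0.0]
grip_width: 0.464
grip_force: 0.0
```

```bash
cat > bis.py <<'E'
from h import *
s=ctrl.get_state();print(s["time"],s["position"],s["ft_force"],s["grip_width"])
yaw,Rm,t,_=fitpress()
print("tcp press",Rm.T@(s["position"][:2]-t))
for n in ["top","scene","wrist"]:
    st0=ctrl.get_state();im=get_image(n)[:,:,::-1];C=cam(n,st0);hsv=cv2.cvtColor(np.ascontiguousarray(im),cv2.COLOR_BGR2HSV)
    cv2.imwrite(f"pics/last_{n}.png",im)
    m=cv2.inRange(hsv,(3,110,50),(16,255,255));m=cv2.morphologyEx(m,cv2.MORPH_CLOSE,np.ones((3,3)))
    for c in cv2.findContours(m,0,2)[0]:
        if cv2.contourArea(c)<150: continue
        r=cv2.minAreaRect(c);w=plane(C,cv2.boxPoints(r),.104)
        q=(w[:,:2]-t)@Rm
        if abs(q.mean(0)[0])<.08 and -.1<q.mean(0)[1]<.4: print(n,np.round(r[0]),"press x",q[:,0].min().round(4),q[:,0].max().round(4),"y",q[:,1].min().round(4),q[:,1].max().round(4))
E
python3 bis.py
```

```text
13.35 [0.59930622 0.06374223 0.08683285] [-0.13685994  0.82620469 -0.00331164] 0.46393382007330314
tcp press [-0.00011512  0.03104258]
scene [411. 257.] press x -0.0531 0.0594 y 0.0715 0.1157
wrist [536. 141.] press x 0.0701 0.0831 y 0.0782 0.1097
wrist [387. 177.] press x 0.0007 0.0502 y 0.0436 0.1158
wrist [233. 178.] press x -0.0543 -0.0062 y 0.0422 0.1158
```

Call:
apply_moves(dp=[[0.008,0,0],[0.008,0,0],[0.006,0,0],[0.004,0,0],[0.002,0,0],[0,0,0],[0,0,0]], twist=[[0,0,0],[0,0,0],[0,0,0],[0,0,0],[0,0,0],[0,0,0],[0,0,0]], fingers=[0.54,0.54,0.54,0.54,0.54,0.54,0.54])

```text
time: 14.2
position: [0.6046, 0.0886, 0.0871]
tool_rot: [-2.426, -1.996, -0.0]
ft_force: [-0.4, 0.5, -0.0]
grip_width: 0.464
grip_force: 0.0
```

Call:
apply_moves(dp=[[-0.02,0,0],[-0.02,0,0],[0,0,-0.02],[0,0,-0.04],[0,0,-0.04],[0,0,-0.02],[0,0,0]], twist=[[0,0,0],[0,0,0],[0,0,0],[0,0,0],[0,0,0],[0,0,0],[0,0,0]], fingers=[0.54,0.54,0.54,0.54,0.54,0.54,0.54])

```text
time: 14.9
position: [0.5987, 0.0471, 0.211]
tool_rot: [2.426, 1.991, 0.009]
ft_force: [0.5, 0.2, 0.2]
grip_width: 0.462
grip_force: 0.0
```

```bash
sed -i 's/\.104)/.102)/' bis.py; python3 bis.py
```

```text
14.9 [0.59870127 0.04705991 0.21096   ] [0.52258729 0.19678444 0.18962449] 0.46230318180820446
tcp press [0.00250274 0.01455584]
scene [416. 257.] press x -0.0534 0.0566 y 0.0682 0.1441
wrist [356.  99.] press x -0.0011 0.0483 y 0.0674 0.1409
wrist [267. 100.] press x -0.0575 -0.0072 y 0.0662 0.1411
```

View pics/last_wrist.png

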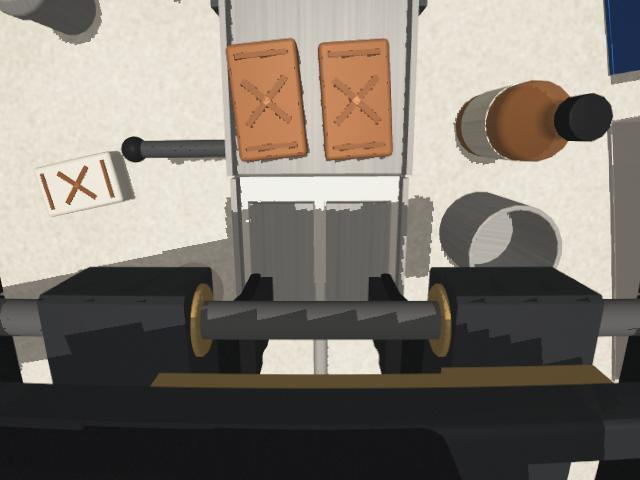

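Both biscuits lie wholly on the plate, at (267,100) and (356,99), and both cavities are empty. The handle ball is at (133,149). Next I turn back and grip the handle rod.

Call:
apply_moves(dp=[[0,0,0],[0,0,0],[0,0,0],[0,0,0],[0,0,0],[0,0,0],[0,0,0],[0,0,0],[0,0,0],[0,0,0]], twist=[[0,0,-0.14],[0,0,-0.14],[0,0,-0.14],[0,0,-0.14],[0,0,-0.14],[0,0,-0.14],[0,0,-0.14],[0,0,-0.14],[0,0,-0.14],[0,0,-0.14]], fingers=[0.4,0.4,0.4,0.4,0.4,0.4,0.4,0.4,0.4,0.4])

```text
time: 16.05
position: [0.5956, 0.0486, 0.2049]
tool_rot: [-0.561, -3.088, 0.002]
ft_force: [0.4, -0.0, -0.1]
grip_width: 0.605
grip_force: 0.0
```

Call:
apply_moves(dp=[[0,0,0],[0,0,0],[0.034,0.02,0],[0.034,0.02,0],[0.034,0.02,0],[0,0,0],[0,0,0]], twist=[[0,0,-0.14],[0,0,-0.031],[0,0,0],[0,0,0],[0,0,0],[0,0,0],[0,0,0]], fingers=[0.4,0.4,0.4,0.4,0.4,0.4,0.4])

```text
time: 16.75
position: [0.5072, 0.1278, 0.2058]
tool_rot: [-0.301, -3.125, 0.002]
ft_force: [1.0, 0.3, 0.2]
grip_width: 0.598
grip_force: 0.0
```

```bash
python3 - <<'E'
from h import *
s=ctrl.get_state();print(s["time"],s["position"],s["ft_force"],s["grip_width"])
g=P(-.1,.075);print(err([g[0],g[1],.061]))
E
```

```text
16.75 [0.50717152 0.12781543 0.20577509] [0.98774808 0.2845157  0.18483097] 0.5984318802818382
(array([-0.0031, -0.001 ,  0.1448]), array([-0.0012, -0.0017,  0.0019]))
```

Call:
apply_moves(dp=[[-0.003,-0.001,0.03],[0,0,0.04],[0,0,0.04],[0,0,0.025],[0,0,0.009],[0,0,0],[0,0,0],[0,0,0],[0,0,0],[0,0,0]], twist=[[0,0,0],[0,0,0],[0,0,0],[0,0,0],[0,0,0],[0,0,0],[0,0,0],[0,0,0],[0,0,0],[0,0,0]], fingers=[0.4,0.4,0.4,0.4,0.4,0.4,1,1,1,1], newtons=20)

```text
time: 17.75
position: [0.5117, 0.1265, 0.0641]
tool_rot: [0.303, 3.125, 0.002]
ft_force: [0.7, -0.7, 0.3]
grip_width: 0.32
grip_force: 0.0
```

Call:
apply_moves(dp=[[0,0,0],[0,0,0],[0,0,0],[0,0,0]], twist=[[0,0,0],[0,0,0],[0,0,0],[0,0,0]], fingers=[1,1,1,1])

```text
time: 18.15
position: [0.511, 0.1255, 0.0633]
tool_rot: [-0.304, -3.127, 0.001]
ft_force: [-1.9, -2.1, 3.2]
grip_width: 0.127
grip_force: 20.0
```

```bash
python3 - <<'E'
from h import *
s=ctrl.get_state();print(s["time"],s["position"],s["ft_force"],s["grip_width"]*87,s["grip_force"])
yaw,Rm,t,_=fitpress();print(Rm.T@(s["position"][:2]-t))
r=np.hypot(.112,.010);
def hp(a):return np.array([.187-.112*np.cos(a)+.010*np.sin(a),.070+.112*np.sin(a)+.010*np.cos(a)])
for a in np.arange(0,1.21,.1):print(a.round(2),((hp(a)-hp(0))*1e3).round(1),((hp(a)-hp(a-.1))*1e3).round(1))
E
```

```text
18.15 [0.51101429 0.12548049 0.06328028] [-1.88436593 -2.08175338  3.19203755] 11.035854219820932 20.00156968832016
[-0.09864074  0.07462904]
0.0 [0. 0.] [ 0.4 11.2]
0.1 [ 1.6 11.1] [ 1.6 11.1]
0.2 [ 4.2 22.1] [ 2.7 10.9]
0.3 [ 8.  32.7] [ 3.7 10.6]
0.4 [12.7 42.8] [ 4.8 10.2]
0.5 [18.5 52.5] [5.8 9.6]
0.6 [25.2 61.5] [6.7 9. ]
0.7 [32.8 69.8] [7.6 8.3]
0.8 [41.1 77.3] [8.4 7.5]
0.9 [50.2 83.9] [9.1 6.6]
1.0 [59.9 89.6] [9.7 5.7]
1.1 [70.1 94.4] [10.2  4.7]
1.2 [80.7 98. ] [10.6  3.7]
```

Call:
apply_moves(dp=[[0,0.0006,-0.0055],[0,0.001,-0.0055],[0,0.0012,-0.0055],[0,0.0015,-0.0055],[0,0.0017,-0.0053],[0,0.002,-0.0053],[0,0.0023,-0.0051],[0,0.0025,-0.0051],[0,0.0028,-0.0048],[0,0.003,-0.0048]], twist=[[0,0,0],[0,0,0],[0,0,0],[0,0,0],[0,0,0],[0,0,0],[0,0,0],[0,0,0],[0,0,0],[0,0,0]], fingers=[1,1,1,1,1,1,1,1,1,1])

```text
time: 19.15
position: [0.5142, 0.1422, 0.116]
tool_rot: [-0.306, -3.125, 0.005]
ft_force: [-0.4, -6.8, -0.1]
grip_width: 0.126
grip_force: 20.0
```

```bash
python3 bis.py; python3 - <<'E'
import cv2
a=cv2.imread("pics/last_scene.png")[180:330,330:560];cv2.imwrite("pics/s5.png",cv2.resize(a,None,fx=3,fy=3))
E
```

```text
19.15 [0.51420906 0.14215742 0.11598347] [-0.44393707 -6.78289712 -0.1104831 ] 0.12623358749414265
tcp press [-0.09871618  0.09160906]
top [245. 184.] press x 0.006 0.0602 y 0.0864 0.1511
scene [426. 248.] press x -0.0909 0.0403 y 0.0926 0.1664
```

View pics/s5.png

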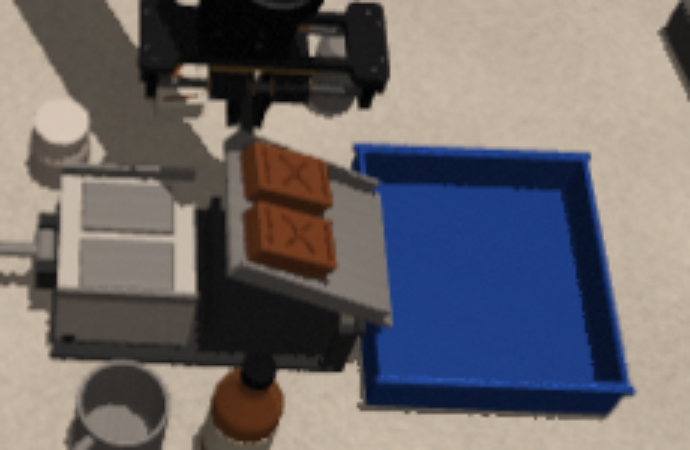

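The plate is tipped to about 0.5 rad with both biscuits still on it, at crop (288,175) and (292,238). I'll tip it further.

Call:
apply_moves(dp=[[0,0.0033,-0.0046],[0,0.0035,-0.0045],[0,0.0037,-0.0042],[0,0.0039,-0.0041],[0,0.0041,-0.0038],[0,0.0043,-0.0037],[0,0.0045,-0.0034],[0,0.0046,-0.0032],[0,0.0048,-0.0029],[0,0.0049,-0.0028]], twist=[[0,0,0],[0,0,0],[0,0,0],[0,0,0],[0,0,0],[0,0,0],[0,0,0],[0,0,0],[0,0,0],[0,0,0]], fingers=[1,1,1,1,1,1,1,1,1,1])

```text
time: 20.3
position: [0.5224, 0.1831, 0.1553]
tool_rot: [-0.306, -3.126, 0.003]
ft_force: [-4.6, -8.5, 10.9]
grip_width: 0.128
grip_force: 20.0
```

```bash
sed -i 's/abs(q.mean(0)\[0\])<.08/abs(q.mean(0)[0])<.12/' bis.py; python3 bis.py; python3 - <<'E'
import cv2
a=cv2.imread("pics/last_scene.png")[180:330,330:560];cv2.imwrite("pics/s6.png",cv2.resize(a,None,fx=3,fy=3))
E
```

```text
20.3 [0.52237901 0.18307996 0.15533644] [-4.55744747 -8.51926155 10.90996472] 0.12836707306797376
tcp press [-0.09857701  0.13333894]
scene [466. 267.] press x -0.0416 0.0865 y 0.1961 0.2544
```

View pics/s6.png

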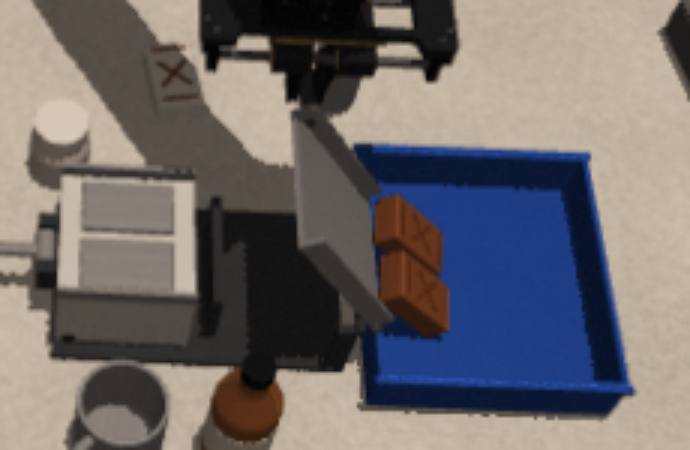

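Both biscuits have left the plate and are in the crate by the wall, at crop (408,232) and (415,290). They may still be tilted, so I'll let them settle and measure.

Call:
apply_moves(dp=[[0,0,0],[0,0,0],[0,0,0],[0,0,0],[0,0,0]], twist=[[0,0,0],[0,0,0],[0,0,0],[0,0,0],[0,0,0]], fingers=[1,1,1,1,1])

```text
time: 20.95
position: [0.5226, 0.1842, 0.1558]
tool_rot: [0.305, 3.127, -0.0]
ft_force: [-5.3, -6.0, 12.8]
grip_width: 0.126
grip_force: 20.0
```

```bash
cat > cr.py <<'E'
from h import *
yaw,Rm,t,_=fitpress();s=ctrl.get_state();print(s["time"],s["ft_force"],s["position"])
for n in ["top","scene"]:
    im=np.ascontiguousarray(get_image(n)[:,:,::-1]);cv2.imwrite(f"pics/last_{n}.png",im);C=cam(n);hsv=cv2.cvtColor(im,cv2.COLOR_BGR2HSV)
    m=cv2.inRange(hsv,(3,110,30),(16,255,255))
    for c in cv2.findContours(m,0,2)[0]:
        if cv2.contourArea(c)<60: continue
        r=cv2.minAreaRect(c);q=(plane(C,cv2.boxPoints(r),.029)[:,:2]-t)@Rm
        if .15<q.mean(0)[1]<.45 and abs(q.mean(0)[0])<.11: print(n,np.round(r[0]),np.round(r[1]),cv2.contourArea(c),"x",q[:,0].min().round(3),q[:,0].max().round(3),"y",q[:,1].min().round(3),q[:,1].max().round(3))
E
python3 cr.py
```

```text
20.95 [-5.28238858 -5.96259278 12.82951761] [0.5226436  0.18424097 0.15578428]
scene [466. 268.] [47. 22.] 749.5 x -0.088 0.054 y 0.214 0.276
```

Call:
apply_moves(dp=[[0,-0.0049,0.0028],[0,-0.0048,0.0029],[0,-0.0046,0.0032],[0,-0.0045,0.0034],[0,-0.0043,0.0037],[0,-0.0041,0.0038],[0,-0.0039,0.0041],[0,-0.0037,0.0042],[0,-0.0035,0.0045],[0,-0.0033,0.0046]], twist=[[0,0,0],[0,0,0],[0,0,0],[0,0,0],[0,0,0],[0,0,0],[0,0,0],[0,0,0],[0,0,0],[0,0,0]], fingers=[1,1,1,1,1,1,1,1,1,1])

```text
time: 22.05
position: [0.5149, 0.1442, 0.117]
tool_rot: [0.305, 3.126, 0.001]
ft_force: [-2.3, -4.3, 3.3]
grip_width: 0.128
grip_force: 20.0
```

```bash
python3 cr.py
```

```text
22.05 [-2.30142399 -4.32195793  3.34701186] [0.51488253 0.14415372 0.11695496]
scene [469. 268.] [47. 19.] 648.5 x -0.089 0.054 y 0.225 0.275
```

Call:
apply_moves(dp=[[0,-0.003,0.0048],[0,-0.0028,0.0048],[0,-0.0025,0.0051],[0,-0.0023,0.0051],[0,-0.002,0.0053],[0,-0.0017,0.0053],[0,-0.0015,0.0055],[0,-0.0012,0.0055],[0,-0.001,0.0055],[0,-0.0006,0.0045]], twist=[[0,0,0],[0,0,0],[0,0,0],[0,0,0],[0,0,0],[0,0,0],[0,0,0],[0,0,0],[0,0,0],[0,0,0]], fingers=[1,1,1,1,1,1,1,1,1,1])

```text
time: 23.15
position: [0.5113, 0.1258, 0.0643]
tool_rot: [0.304, 3.126, -0.0]
ft_force: [-0.2, -4.2, 0.4]
grip_width: 0.131
grip_force: 20.0
```

Call:
apply_moves(dp=[[0,0,0],[0,0,0],[0,0,0]], twist=[[0,0,0],[0,0,0],[0,0,0]], fingers=[1,1,1])

```text
time: 23.45
position: [0.5113, 0.1258, 0.0644]
tool_rot: [0.304, 3.127, -0.001]
ft_force: [0.3, -4.8, 0.4]
grip_width: 0.129
grip_force: 20.0
```

```bash
python3 cr.py
```

```text
23.45 [ 0.26098221 -4.84045686  0.36271924] [0.51129671 0.12583174 0.06437942]
top [190. 210.] [16. 13.] 162.0 x -0.059 -0.014 y 0.233 0.274
top [197. 186.] [13. 24.] 158.5 x -0.007 0.06 y 0.219 0.284
scene [468. 268.] [46. 17.] 612.0 x -0.088 0.054 y 0.226 0.272
```

Call:
apply_moves(dp=[[0,0,0],[0,0,0],[0,0,0],[0,0,0],[0,0,0],[0,0,-0.03],[0,0,-0.04],[0,0,-0.04],[0,0,-0.04],[0,0,0]], twist=[[0,0,0],[0,0,0],[0,0,0],[0,0,0],[0,0,0],[0,0,0],[0,0,0],[0,0,0],[0,0,0],[0,0,0]], fingers=[0.4,0.4,0.4,0.4,0.4,0.4,0.4,0.4,0.4,0.4])

```text
time: 24.55
position: [0.5145, 0.1273, 0.2204]
tool_rot: [0.303, 3.117, 0.009]
ft_force: [-0.3, 0.5, 0.7]
grip_width: 0.599
grip_force: 0.0
```

Call:
apply_moves(dp=[[0.03,0,-0.02],[0.03,0,-0.02],[0,0,0],[0,0,0],[0,0,0]], twist=[[0,0,0],[0,0,0],[0,0,0],[0,0,0],[0,0,0]], fingers=[0.4,0.4,0.4,0.4,0.4])

```text
time: 25.05
position: [0.4525, 0.1373, 0.2531]
tool_rot: [-0.305, -3.126, 0.001]
ft_force: [0.4, -0.7, -0.4]
grip_width: 0.602
grip_force: 0.0
```

```bash
python3 cr.py; python3 - <<'E'
import cv2,numpy as np
a=cv2.imread("pics/last_scene.png")[170:330,250:560];b=cv2.imread("pics/last_top.png")[120:310,110:420]
cv2.imwrite("pics/fin.png",np.vstack([cv2.resize(a,(558,288)),cv2.resize(b,(558,310))]))
E
```

```text
25.05 [ 0.41978224 -0.67306539 -0.42804665] [0.452462   0.13725636 0.25314342]
scene [468. 268.] [46. 17.] 612.0 x -0.088 0.054 y 0.226 0.272
```

View pics/fin.png

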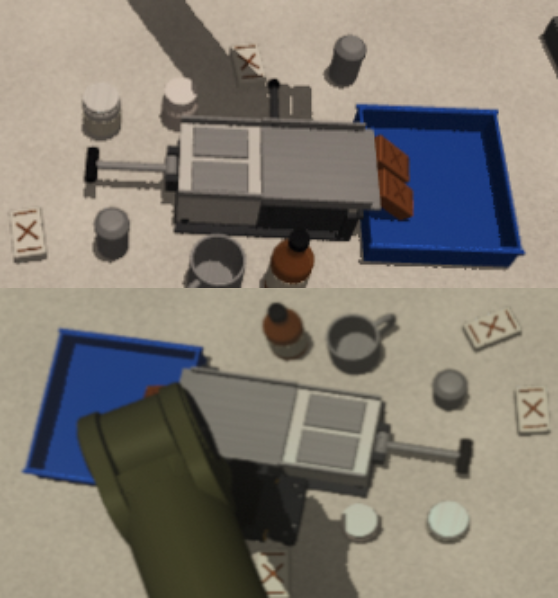

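The final views show the plate level and empty, the lever down, and the shaker upright on the counter at (347,60). All bystanders are in place. Both biscuits are at rest inside the crate at (393,158) and (397,195), leaning against its near wall. Their underside centres are about 70 mm from the crate centre in y and about 30 mm high, which is within the limits. The arm touches nothing, so I'm handing in.

```bash
python3 -c "
from bench import ctrl
print(ctrl.close_job())"
```

```text
the job is handed in; nothing more can be done
None
```

I handed the job in at about 25 s, with no verdict shown: shaker upright on the counter, lever down, plate level, and both biscuits slid into the blue crate, where they lean against its near wall instead of lying flat, within the limits by my estimate.

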